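Clamp a laptop mainboard down in its test fixture

ROBOT

A 7-joint arm with a two-finger parallel gripper is mounted at the origin on the work surface. World frame = base frame: x ahead of the robot, y to its left, z up, the work surface at z = 0. Lengths are in m, angles in rad, forces in N, time in s.
With the tool pointing down it reaches from about 0.4 to 0.85 m from the base axis. Payload 10.4 kg.
Tool frame: the origin (TCP) lies at the very end of the fingers, on their centre line; the grasp point (between the pads) lies 19 mm behind it (manip.grip_depth is the distance from the TCP to the grasp point, in m); z points along the fingers, x is the direction in which the jaws open and shut, and the axes are right-handed (so a half turn about z gives the same grasp; the last joint's range is limited). The gripper opens to 85 mm and grips with 20 to 120 N. Pads are 22 mm wide; open, the fingers measure 114 mm over their backs; the gripper's body (76 mm by 85 mm) begins 54 mm behind the grasp point. The pads swing forward as they close: fully open they stand 13 mm farther back than shut.
Start: joints at [-1.325, 0.332, -0.065, 1.46, 0.022, 1.35, -0.088], TCP at [0.166, 0.603, 0.231] pointing down, gripper open.
Joint ranges: [-2.6, 2.6], [-0.5, 2.12], [-1.47, 1.34], [0.16, 2.42], [-1.27, 4.41], [0.06, 2.06], [-2.6, 2.6]. Speed limits (rad/s): [2.22, 2.22, 2.79, 2.79, 3.14, 3.14, 3.14].

INTERFACE

Orientations are given as a unit quaternion [x, y, z, w].
In Python, from workcell import manip, cams gives the robot as it stands. The module is installed in compiled form; this text tells all that it offers.
- The arm moves only by the tool move_arm, never from a script. Its arguments are lists of equal length, an entry for each row: "claw": the opening, from 0 (shut) to 1 (fully open); "dp": the shift along the tool's x, y, z as a fraction of full scale, a list of three; "turn": the turn, a rotation vector about the tool's x, y, z as a fraction of full scale, a list of three. A call has 1 to 8 rows; each row shifts and turns the commanded pose from where the row before left it, along the tool's axes as they then stand; what a row does not reach is not made up. Full scale, the value 1, is 200 mm for a shift and 45 degrees for a turn. A row lasts 1/12 s, in which the tool goes at most 41.7 mm and 7.16 degrees, less where a joint would pass 70% of its speed; a pose out of reach is approached as far as the arm can. A call with a number of a shift or a turn outside -1 to 1 is refused whole. A call with a gripper value outside its range is refused whole. The fingers move at their own pace and stop on an object; "grip_force" is the grip in N (left out, the last holds). Time passes only in rows, so rows that do not move let the fingers close. It gives the time, the measured TCP pose, the force and the opening at its end, in the units of the state.
- manip.get_obs(): the state, without advancing time (a new reading comes with each control period).
- cams.camera(name): name is "side" or "top"; returns the picture (480x640x3 uint8, red, green, blue); there is no depth.
- cams.camera_info(name): a dict with "fx", "fy", "cx", "cy" (pixels), "dist" ([k1, k2, p1, p2, k3] as OpenCV has them; the pictures are not rectified), "pose" (4x4, takes a point from camera to world coordinates). Camera axes: x right, y down, z forward; pixel columns grow to the right and rows downward; lengths in m; the calibration is good to about 2 mm. A picture is of the moment at which its call begins. camera_info takes no time and is no camera call.
- manip.hand_in(): hands the job in, once; it reports no verdict.
The state is a dict: "clock": time; "joint_pos": joint angles; "joint_velocities": joint speeds; "tau": joint torques, N m; "position": TCP position; "ee_rot": TCP orientation; "ft_force": force on the tool from outside, world axes, zero at the start; "torque": the same for the moment, N m; "grip_width": opening from 0.0 (shut) to 1.0 (fully open).
Only numpy, scipy, OpenCV 4.12 (cv2) and the standard library are available. Lean on these libraries where they do the work, as an engineer would, in place of code of your own. Each camera call takes 0.05 s, during which the arm holds its last target.

TASK

The laptop mainboard lies on the spring probes of its test fixture with both toggle clamps open. With the fingertips, push the handles of the left and the right clamp back and down, past the dead point, until each snaps into lock and the board is pressed flat on its rests. Only push: pick nothing up, keep the board in its nest, and leave the screwdriver, the SSD card and everything else lying about undisturbed.

Things in the scene. Friction and masses are not known exactly. Their poses are not given: they have to be found in the camera images.
- fixture: board test fixture, a fixed grey box 250 x 430 x 55 mm with a tan top plate. Origin under its centre, x away from the robot at yaw 0, y to the left clamp, z up; plate top at z 55 mm. In its middle the nest: white rest bars (tops at z 67 mm) under the board's left and right margins, eight 24 mm locating pins round it, spring probes beneath
- left_clamp: fixed base of the steel toggle clamp left of the board, seen from the robot; 66 x 38 x 30 mm. Origin on the fixture's plate under it; x points level to the board, z up. All moves in its x-z plane: handle behind (-x), standing up and leaning back when open; in front the 16 mm wide arm, raised when open (end 35 to 65 mm ahead, 95 high), with a rubber foot that comes down 75 mm ahead of the origin
- left_grip (a point): on the axis of the left clamp's handle, 25 mm from its free end; round black grip, 18 mm thick, 80 long. Closing, this point moves in the clamp base's frame thus (x,z mm): (-50,135) (-58,132) (-65,129) (-71,124) (-79,116) (-83,110) (-87,102) (-91,93) (-95,82) (-97,75) (-100,64) (-102,53), locked (-103,43); it starts among the first five. Locked, the handle lies about level, away from the board
- left_handle (a joint): angle of the left handle against its arm. 0 = locked, on a hard stop; dead point 0.13; foot meets board at 0.5; open at the start, 1.4 to 2.0. Above 0.5 it moves freely and stays where left. Below, it resists, by up to 10 N at the grip point, and springs back to 0.5 if let go before the dead point; past that it snaps to 0 and stays
- right_clamp: fixed base of the steel toggle clamp right of the board, seen from the robot; 66 x 38 x 30 mm. Origin on the fixture's plate under it; x points level to the board, z up. All moves in its x-z plane: handle behind (-x), standing up and leaning back when open; in front the 16 mm wide arm, raised when open (end 35 to 65 mm ahead, 95 high), with a rubber foot that comes down 75 mm ahead of the origin
- right_grip (a point): on the axis of the right clamp's handle, 25 mm from its free end; round black grip, 18 mm thick, 80 long. Closing, this point moves in the clamp base's frame thus (x,z mm): (-50,135) (-58,132) (-65,129) (-71,124) (-79,116) (-83,110) (-87,102) (-91,93) (-95,82) (-97,75) (-100,64) (-102,53), locked (-103,43); it starts among the first five. Locked, the handle lies about level, away from the board
- right_handle (a joint): angle of the right handle against its arm. 0 = locked, on a hard stop; dead point 0.13; foot meets board at 0.5; open at the start, 1.4 to 2.0. Above 0.5 it moves freely and stays where left. Below, it resists, by up to 10 N at the grip point, and springs back to 0.5 if let go before the dead point; past that it snaps to 0 and stays
- mainboard: green laptop mainboard 130 x 200 mm, 4 mm thick with its stiffener, with chips up to 8 mm high on top, lying loose in the nest. Origin under its centre. At the start the spring probes hold it 3.5 mm above the rest bars (origin 70.5 mm above the fixture's); clamped it is at 67 mm
- board_left_edge (a point): point on the board's underside, 10 mm in from the middle of its left edge; 70.5 mm above the fixture's origin at the start, 67 mm when that side is pressed down on its rest bar
- board_right_edge (a point): point on the board's underside, 10 mm in from the middle of its right edge; 70.5 mm above the fixture's origin at the start, 67 mm when that side is pressed down on its rest bar
- screwdriver: slim precision screwdriver, 147 mm long, grey handle 13 mm thick, lying on the fixture's front ledge between the board and the robot; loose, leave it. Origin under the inner end of its handle
- ssd_card: bare SSD card 22 x 80 x 4 mm, lying on the fixture's rear ledge beyond the board; loose, leave it. Origin under its centre
- screw_dish: round steel dish with small screws, 104 mm wide, 20 mm high, on the table to the left; leave it. Origin under its centre
- bit_case: open black screwdriver-bit case 105 x 165 x 20 mm, on the table far left; leave it. Origin under its centre
- meter: grey hand-held multimeter 75 x 150 x 40 mm, lying on the table to the right; leave it. Origin under its centre
- cooling_fan: laptop cooling fan with copper fins, 103 x 75 x 16 mm, on the table to the right; leave it. Origin under the centre of its fan
Not all that is in view belongs to the job. Leave any white look-alike of the mainboard alone.

How it is judged:
By the outcome, as a careful person would: the job done as asked, in the order asked, and still so for the second after the job is handed in, with the robot touching nothing.
It also fails if it takes over 48 s, if anything falls off the work surface, if the arm or the gripper's body presses on something with over 40 N, if the wrist force passes 120 N, or if a joint passes its speed limit or range.

## Working session

There is one attempt and no reset: what is moved stays moved. The work goes in short steps, Python scripts to look and compute and a tool call to move; the robot and the scene stay as the last step left them, time stands still between calls to the robot, and variables do not carry over. Pictures are saved under pics/ and viewed, and the job is handed in when it is done.

Besides the shell and the picture viewer there is one more tool, called as a command line: name --argument value ..., lists and objects as JSON in quotes. move_arm: Moves the arm, as the interface text tells. Shift numbers are shares of 200 mm and turn numbers shares of 45 degrees, none past 1 either way. Its arguments: {"type":"object","properties":{"claw":{"type":"array","items":{"type":"number"}},"dp":{"type":"array","items":{"type":"array","items":{"type":"number"}}},"turn":{"type":"array","items":{"type":"array","items":{"type":"number"}}},"grip_force":{"type":"number"}},"required":["claw","dp","turn"]}

```bash
mkdir -p pics; ls; python3 - <<'E'
from workcell import manip, cams
import cv2, numpy as np
for n in("side","top"):
    im=cams.camera(n); cv2.imwrite(f"pics/{n}0.png",im[:,:,::-1])
    i=cams.camera_info(n); print(n,{k:(np.round(v,4).tolist()) for k,v in i.items()})
print(manip.get_obs(), manip.grip_depth)
E
```

```text
pics
side {'fx': 509.7317, 'fy': 509.7317, 'cx': 329.7054, 'cy': 240.1915, 'dist': [-0.1476, 0.0, 0.0, 0.0, 0.0], 'pose': [[0.996, -0.0575, 0.069, 0.4125], [-0.089, -0.5297, 0.8435, -1.187], [-0.012, -0.8463, -0.5326, 0.8453], [0.0, 0.0, 0.0, 1.0]]}
top {'fx': 543.79, 'fy': 543.79, 'cx': 321.0876, 'cy': 242.4399, 'dist': [0.0307, 0.0, 0.0, 0.0, 0.0], 'pose': [[-0.0395, -0.9764, 0.2124, 0.2492], [-0.9992, 0.0376, -0.0133, 0.0127], [0.005, -0.2127, -0.9771, 1.41], [0.0, 0.0, 0.0, 1.0]]}
{'clock': 0.1, 'joint_pos': array([-1.3245763 ,  0.33281725, -0.06468932,  1.46087427,  0.02159642,
        1.34991691, -0.08848714]), 'joint_velocities': array([-0.00045801, -0.00261306, -0.00105403, -0.00056023, -0.00015923,
       -0.00095234,  0.00010121]), 'tau': array([ 1.26156177e-03, -6.26748848e+01,  4.89813555e-02, -3.92431748e+01,
        1.63881032e-02,  6.84056766e-03, -2.07182836e-05]), 'position': array([0.16591231, 0.60221325, 0.23058203]), 'ee_rot': array([ 7.95478693e-01,  6.05981199e-01, -5.06218994e-04,  4.23924139e-04]), 'ft_force': array([-0.56943867,  0.52802968, -0.0855893 ]), 'torque': array([ 0.00107259, -0.04208724, -0.0013166 ]), 'grip_width': 0.9950079416729708} 0.0187
```

View pics/side0.png

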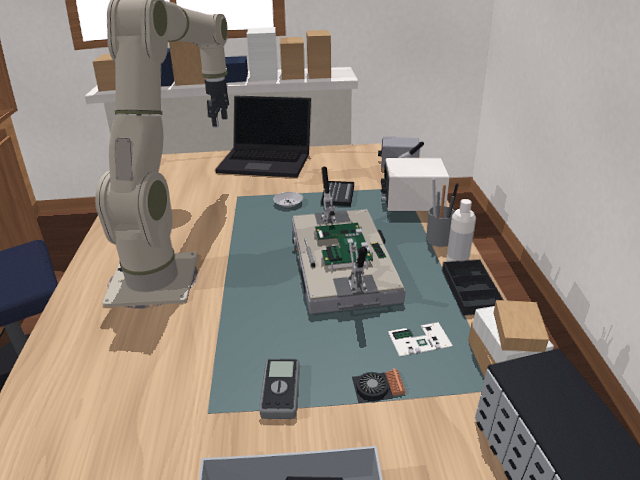

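View pics/top0.png

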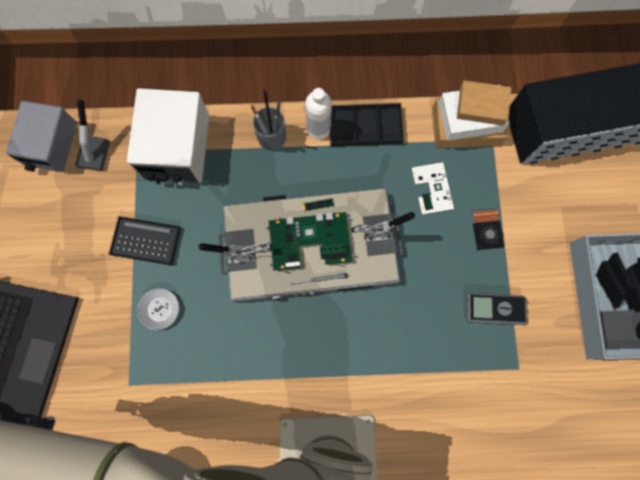

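The fixture sits at about (310,245) in the top view. The left clamp's grip is at about (213,247) and the right one's at about (402,218). I'll zoom in for detail.

```bash
python3 - <<'E'
import cv2
t=cv2.imread("pics/top0.png")[170:310,190:425]; cv2.imwrite("pics/t0z.png",cv2.resize(t,None,fx=3.4,fy=3.4,interpolation=cv2.INTER_CUBIC))
t=cv2.imread("pics/side0.png")[155:315,280:420]; cv2.imwrite("pics/s0z.png",cv2.resize(t,None,fx=3.7,fy=3.7,interpolation=cv2.INTER_CUBIC))
E
```

```text
(no output)
```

View pics/t0z.png

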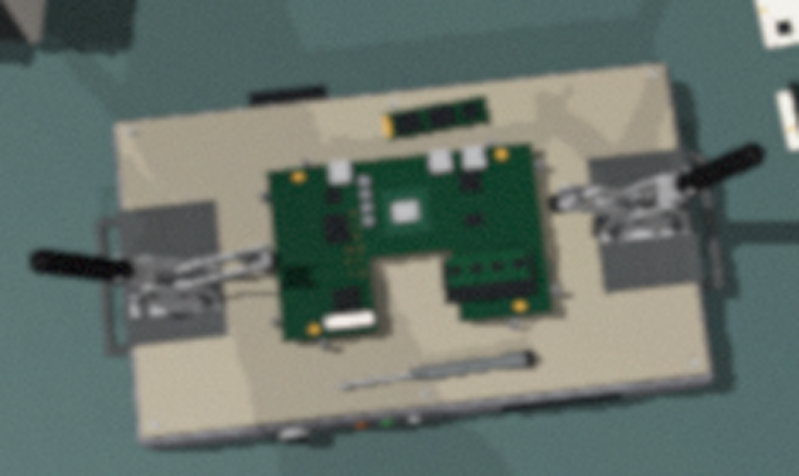

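View pics/s0z.png

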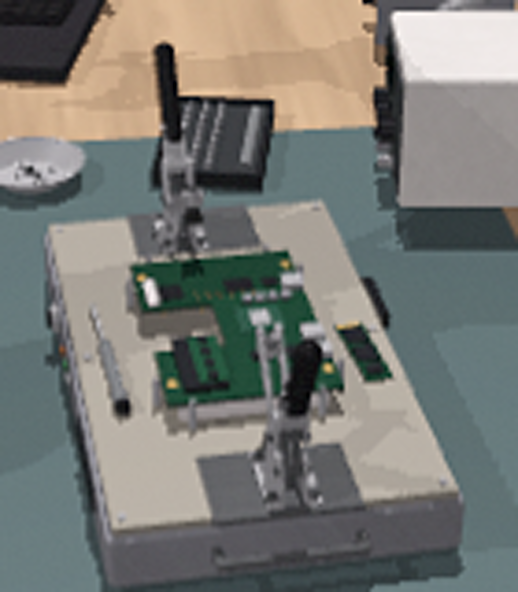

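```bash
cat > h.py <<'E'
from workcell import manip, cams
import cv2, numpy as np
def ray(n,p):
    i=cams.camera_info(n);K=np.array([[i['fx'],0,i['cx']],[0,i['fy'],i['cy']],[0,0,1]])
    u=cv2.undistortPoints(np.array([[p]],float),K,np.array(i['dist']))[0,0]
    P=np.array(i['pose']);d=P[:3,:3]@np.array([u[0],u[1],1]);return P[:3,3],d/np.linalg.norm(d)
def plane(n,p,z):
    o,d=ray(n,p);return o+d*(z-o[2])/d[2]
def tri(pt,ps):
    a,d=ray('top',pt);b,e=ray('side',ps)
    s=np.linalg.lstsq(np.stack([d,-e],1),b-a,rcond=None)[0]
    p,q=a+d*s[0],b+e*s[1];return (p+q)/2,np.linalg.norm(p-q)
def proj(n,X):
    i=cams.camera_info(n);K=np.array([[i['fx'],0,i['cx']],[0,i['fy'],i['cy']],[0,0,1]])
    W=np.linalg.inv(np.array(i['pose']));r=cv2.Rodrigues(W[:3,:3])[0]
    return cv2.projectPoints(np.array(X,float).reshape(-1,3),r,W[:3,3],K,np.array(i['dist']))[0][:,0]
T=lambda x,y:((x+.5)/3.4+190-.5,(y+.5)/3.4+170-.5)
S=lambda x,y:((x+.5)/3.7+280-.5,(y+.5)/3.7+155-.5)
E
python3 - <<'E'
from h import *
np.set_printoptions(precision=4,suppress=True)
ct=[plane('top',T(*p),.055) for p in((115,122),(663,65),(712,375),(138,434))]
cs=[plane('side',S(*p),.055) for p in((322,203),(460,495),(105,528),(48,228))]
print(np.array(ct),np.mean(ct,0));print(np.array(cs),np.mean(cs,0))
for c in (ct,cs):
    c=np.array(c);print([np.linalg.norm(c[i]-c[i-1]) for i in range(4)])
for nm,a in {'L':[((38,262),(163,50)),((130,268),(172,138))],'R':[((755,155),(308,348)),((685,184),(293,410))]}.items():
    (f,e1),(i,e2)=[tri(T(*p),S(*q)) for p,q in a]
    print(nm,f,e1,i,e2,np.linalg.norm(f-i),'grip',f+(i-f)/np.linalg.norm(i-f)*.025,'dir',(i-f)[:2]/np.linalg.norm((i-f)[:2]),'elev',np.degrees(np.arcsin((f-i)[2]/np.linalg.norm(f-i))))
# dark base plates, top view, z=.055 
print('Lbase',[plane('top',T(*p),.055) for p in((118,208),(215,202),(226,335),(128,344))])
print('Rbase',[plane('top',T(*p),.055) for p in((590,158),(688,150),(700,284),(604,291))])
# circle fit
P=np.array([(-50,135),(-58,132),(-65,129),(-71,124),(-79,116),(-83,110),(-87,102),(-91,93),(-95,82),(-97,75),(-100,64),(-102,53),(-103,43)],float)
s=np.linalg.lstsq(np.c_[2*P,np.ones(len(P))],(P**2).sum(1),rcond=None)[0];print(s[:2],np.sqrt(s[2]+s[0]**2+s[1]**2))
E
```

```text
[[ 0.6509  0.2423  0.055 ]
 [ 0.6803 -0.1769  0.055 ]
 [ 0.4398 -0.1977  0.055 ]
 [ 0.4127  0.2259  0.055 ]] [0.5459 0.0234 0.055 ]
[[ 0.6495  0.2364  0.055 ]
 [ 0.6814 -0.1841  0.055 ]
 [ 0.4377 -0.1943  0.055 ]
 [ 0.411   0.2184  0.055 ]] [0.5449 0.0191 0.055 ]
[np.float64(0.23876178068372148), np.float64(0.42030303104880834), np.float64(0.2414370935157729), np.float64(0.42442246996590227)]
[np.float64(0.23919879790404533), np.float64(0.4217787761625533), np.float64(0.24393957282782908), np.float64(0.41360786864242066)]
L [0.5154 0.271  0.1911] 0.00134566206584823 [0.5193 0.2184 0.1347] 0.0017953258219055275 0.07721555991521592 grip [0.5166 0.254  0.1729] dir [ 0.0737 -0.9973] elev 46.94824500946786
R [ 0.5679 -0.2143  0.2027] 0.0009004737511225133 [ 0.5664 -0.1765  0.1298] 0.0016860982634915647 0.08217132977520601 grip [ 0.5675 -0.2028  0.1805] dir [-0.041   0.9992] elev 62.56296886401761
Lbase [array([0.5836, 0.2402, 0.055 ]), array([0.5854, 0.1674, 0.055 ]), array([0.4836, 0.1605, 0.055 ]), array([0.4797, 0.233 , 0.055 ])]
Rbase [array([ 0.6089, -0.1169,  0.055 ]), array([ 0.6123, -0.1916,  0.055 ]), array([ 0.5085, -0.1936,  0.055 ]), array([ 0.506 , -0.1216,  0.055 ])]
[-6.1327 52.3115] 95.32282969840068
```

```bash
cat >> h.py <<'E'
from scipy.spatial.transform import Rotation as R
xL=np.array([.0698,-.9976,0]);C={'L':(np.array([.5222,.1772,.055]),xL),'R':(np.array([.5627,-.134,.055]),-xL)}
def W(s,x,z): o,a=C[s];return o+a*x/1e3+np.array([0,0,z/1e3])
def st():
    o=manip.get_obs();p=o['position'];r=R.from_quat(o['ee_rot']);print('t',round(o['clock'],2),'p',p.round(4),'F',o['ft_force'].round(1),'yaw',np.degrees(np.arctan2(*r.as_matrix()[[1,0],0])).round(2),'w',round(o['grip_width'],3));return p,r
def cl(s):
    p,r=st();d=(p-C[s][0])*1e3;a=C[s][1];print('clamp xyz mm',(d@a).round(1),(d@np.cross([0,0,1],a)).round(1),d[2].round(1))
def go(t):
    p,r=st();d=r.inv().apply(np.array(t)-p);print('target',np.round(t,4),'tool shift /0.2:',(d/.2).round(3))
P=np.array([(-50,135),(-58,132),(-65,129),(-71,124),(-79,116),(-83,110),(-87,102),(-91,93),(-95,82),(-97,75),(-100,64),(-102,53),(-103,43)],float)
def path(off=14):
    out=[]
    for g in P:
        e=np.arctan2(g[1]-52,-(g[0]+6))+.09
        out.append(g+9*np.array([np.sin(e),np.cos(e)])+[off,0])
    return np.array(out)
E
python3 -c "
from h import *
print(path().round(0).tolist()); go(W('L',-30,195))"
```

```text
[[-28.0, 138.0], [-36.0, 136.0], [-43.0, 134.0], [-50.0, 129.0], [-58.0, 122.0], [-63.0, 117.0], [-68.0, 109.0], [-72.0, 101.0], [-77.0, 90.0], [-80.0, 83.0], [-84.0, 73.0], [-87.0, 62.0], [-89.0, 52.0]]
t 0.1 p [0.1659 0.6022 0.2306] F [-0.6  0.5 -0.1] yaw 74.6 w 0.995
target [0.5201 0.2071 0.25  ] tool shift /0.2: [-1.434  2.232 -0.095]
```

move_arm --claw '[0,0,0,0,0]' --dp '[[0,0,-0.05],[0,0,-0.05],[0,0,0],[0,0,0],[0,0,0]]' --turn '[[0,0,-0.11],[0,0,-0.11],[0,0,-0.11],[0,0,-0.1],[0,0,0]]'

```text
clock: 0.52
position: [0.166, 0.6024, 0.251]
ee_rot: [0.681, 0.732, -0.0, 0.0]
ft_force: [-0.5, 0.2, -0.0]
grip_width: 0.297
```

```bash
python3 -c "
from h import *
go(W('L',-30,195))"
```

```text
t 0.52 p [0.166  0.6024 0.251 ] F [-0.5  0.2 -0. ] yaw 94.16 w 0.297
target [0.5201 0.2071 0.25  ] tool shift /0.2: [-2.1    1.623  0.006]
```

move_arm --claw '[0,0,0,0,0,0,0,0]' --dp '[[-0.13,0.1,0],[-0.13,0.1,0],[-0.13,0.1,0],[-0.13,0.1,0],[-0.13,0.1,0],[-0.13,0.1,0],[-0.13,0.1,0],[-0.13,0.1,0]]' --turn '[[0,0,0],[0,0,0],[0,0,0],[0,0,0],[0,0,0],[0,0,0],[0,0,0],[0,0,0]]'

```text
clock: 1.18
position: [0.3407, 0.4046, 0.2511]
ee_rot: [0.683, 0.73, -0.0, -0.0]
ft_force: [0.5, 0.4, 1.2]
grip_width: -0.003
```

```bash
python3 -c "
from h import *
go(W('L',-30,195))"
```

```text
t 1.18 p [0.3407 0.4046 0.2511] F [0.5 0.4 1.2] yaw 93.77 w -0.003
target [0.5201 0.2071 0.25  ] tool shift /0.2: [-1.044  0.83   0.005]
```

move_arm --claw '[0,0,0,0,0,0,0,0]' --dp '[[-0.13,0.1,0],[-0.13,0.1,0],[-0.13,0.1,0],[-0.13,0.1,0],[-0.13,0.1,0],[-0.13,0.1,0],[-0.13,0.1,0],[-0.13,0.13,0]]' --turn '[[0,0,0],[0,0,0],[0,0,0],[0,0,0],[0,0,0],[0,0,0],[0,0,0],[0,0,0]]'

```text
clock: 1.85
position: [0.52, 0.2088, 0.2513]
ee_rot: [0.683, 0.73, -0.0, -0.0]
ft_force: [1.1, 0.9, -0.0]
grip_width: -0.002
```

```bash
python3 -c "
from h import *
cl('L');go(W('L',-30,140))
for n,(a,b,c,d) in dict(top=(170,310,190,425),side=(130,290,260,400)).items():
  im=cams.camera(n)[a:b,c:d,::-1];cv2.imwrite(f'pics/{n}1.png',cv2.resize(im,None,fx=3.4,fy=3.4))
"
```

```text
t 1.85 p [0.52   0.2088 0.2513] F [ 1.1  0.9 -0. ] yaw 93.81 w -0.002
clamp xyz mm -31.7 0.0 196.3
t 1.85 p [0.52   0.2088 0.2513] F [ 1.1  0.9 -0. ] yaw 93.81 w -0.002
target [0.5201 0.2071 0.195 ] tool shift /0.2: [-0.008 -0.     0.281]
```

View pics/side1.png

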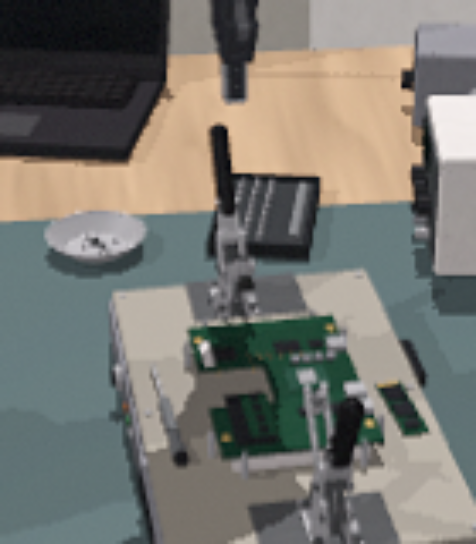

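View pics/top1.png

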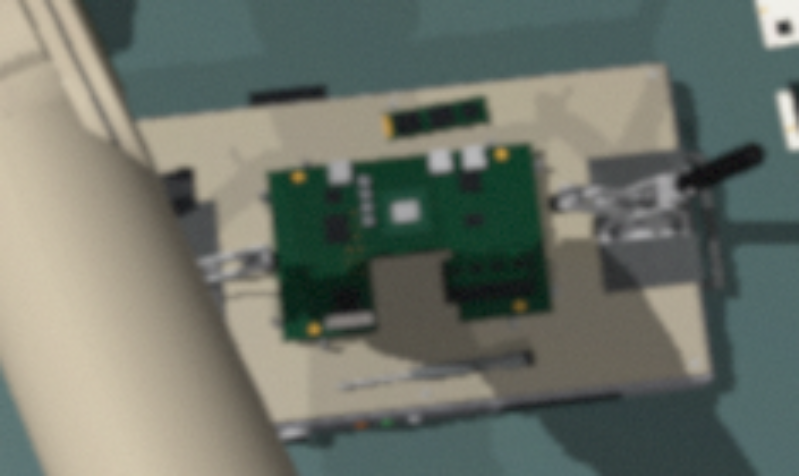

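The fingertip is at about (235,102) in the zoomed side view, above and inboard of the left handle's free end at (218,127), and clear of it. Next I'll lower it on the board side.

move_arm --claw '[0,0,0,0,0]' --dp '[[0,0,0.1],[0,0,0.1],[0,0,0.1],[0,0,0.05],[0,0,0]]' --turn '[[0,0,0],[0,0,0],[0,0,0],[0,0,0],[0,0,0]]'

```text
clock: 2.37
position: [0.5184, 0.2096, 0.1788]
ee_rot: [0.683, 0.731, -0.002, -0.001]
ft_force: [0.4, -0.4, 0.6]
grip_width: -0.002
```

move_arm --claw '[0,0,0,0,0]' --dp '[[0.05,0,0],[0.05,0,0],[0.03,0,0],[0,0,0],[0,0,0]]' --turn '[[0,0,0],[0,0,0],[0,0,0],[0,0,0],[0,0,0]]'

```text
clock: 2.78
position: [0.5181, 0.2369, 0.1818]
ee_rot: [0.682, 0.731, 0.0, 0.0]
ft_force: [0.7, 0.2, 0.5]
grip_width: -0.001
```

```bash
python3 -c "
from h import *
cl('L')
for n,(a,b,c,d) in dict(side=(130,290,260,400)).items():
  im=cams.camera(n)[a:b,c:d,::-1];cv2.imwrite(f'pics/{n}2.png',cv2.resize(im,None,fx=3.4,fy=3.4))
"
```

```text
t 2.78 p [0.5181 0.2369 0.1818] F [0.7 0.2 0.5] yaw 94.02 w -0.001
clamp xyz mm -59.8 0.1 126.8
```

View pics/side2.png

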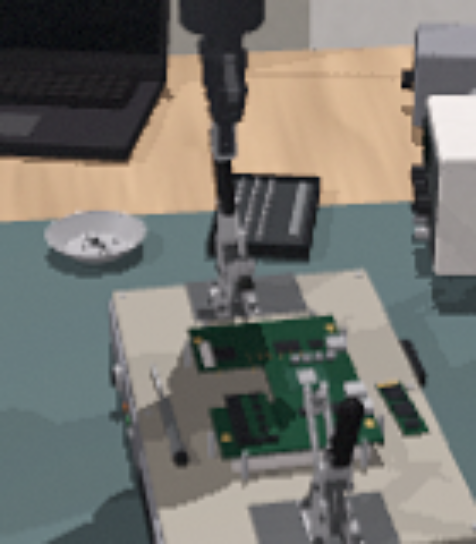

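move_arm --claw '[0,0,0,0,0,0]' --dp '[[0.015,0,0.05],[0.025,0,0.04],[0.02,0,0.04],[0.025,0,0.055],[0.015,0,0.035],[0,0,0]]' --turn '[[0,0,0],[0,0,0],[0,0,0],[0,0,0],[0,0,0],[0,0,0]]'

```text
clock: 3.33
position: [0.5155, 0.2564, 0.1349]
ee_rot: [0.682, 0.731, -0.001, -0.0]
ft_force: [0.6, -0.2, 0.4]
grip_width: -0.002
```

```bash
python3 -c "
from h import *
cl('L')
for n,(a,b,c,d) in dict(side=(130,290,260,400)).items():
  im=cams.camera(n)[a:b,c:d,::-1];cv2.imwrite(f'pics/{n}3.png',cv2.resize(im,None,fx=3.4,fy=3.4))
"
```

```text
t 3.33 p [0.5155 0.2564 0.1349] F [ 0.6 -0.2  0.4] yaw 94.02 w -0.002
clamp xyz mm -79.5 -1.2 79.9
```

View pics/side3.png

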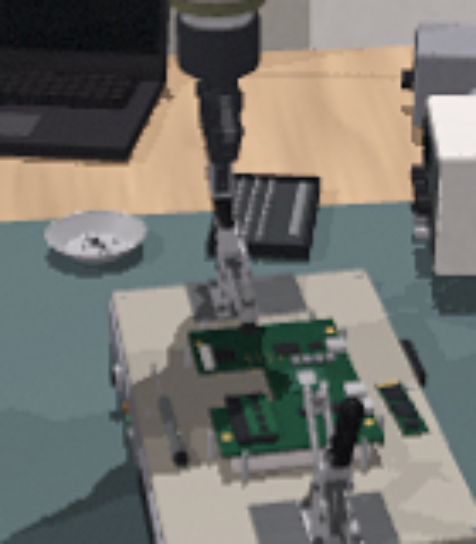

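move_arm --claw '[0,0,0,0,0,0]' --dp '[[0.025,0,0.04],[0.02,0,0.03],[0.01,0,0.03],[0.01,0,0.02],[0.01,0,0.02],[0,0,0]]' --turn '[[0,0,0],[0,0,0],[0,0,0],[0,0,0],[0,0,0],[0,0,0]]'

```text
clock: 3.88
position: [0.515, 0.2714, 0.1083]
ee_rot: [0.682, 0.731, -0.001, -0.0]
ft_force: [-0.2, -0.2, 0.3]
grip_width: 0.002
```

```bash
python3 -c "
from h import *
cl('L')
for n,(a,b,c,d) in dict(side=(130,290,260,400)).items():
  im=cams.camera(n)[a:b,c:d,::-1];cv2.imwrite(f'pics/{n}4.png',cv2.resize(im,None,fx=3.4,fy=3.4))
"
```

```text
t 3.88 p [0.515  0.2714 0.1083] F [-0.2 -0.2  0.3] yaw 93.99 w 0.002
clamp xyz mm -94.4 -0.6 53.3
```

View pics/side4.png

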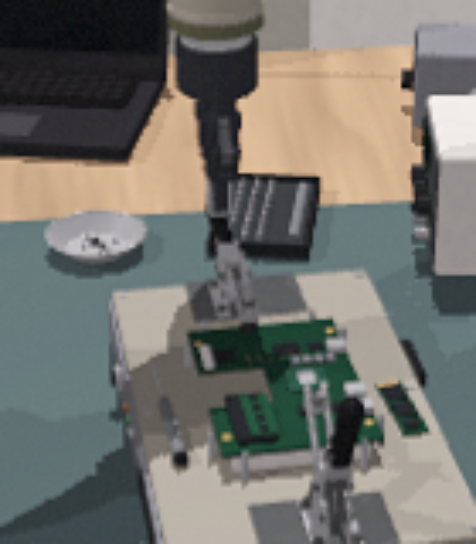

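move_arm --claw '[0,0,0,0]' --dp '[[0,0,0.01],[0,0,0.01],[0,0,0],[0,0,0]]' --turn '[[0,0,0],[0,0,0],[0,0,0],[0,0,0]]'

```text
clock: 4.27
position: [0.5157, 0.2707, 0.1053]
ee_rot: [0.682, 0.731, 0.0, -0.0]
ft_force: [-0.0, -0.6, 0.2]
grip_width: -0.001
```

move_arm --claw '[0,0,0,0]' --dp '[[0,0,0.015],[0,0,0.015],[0,0,0],[0,0,0]]' --turn '[[0,0,0],[0,0,0],[0,0,0],[0,0,0]]'

```text
clock: 4.6
position: [0.5159, 0.2714, 0.0996]
ee_rot: [0.682, 0.731, 0.001, 0.0]
ft_force: [0.9, 1.9, 3.1]
grip_width: -0.002
```

```bash
python3 -c "
from h import *
cl('L')
for n,(a,b,c,d) in dict(side=(155,255,280,370),top=(170,310,190,425)).items():
  im=cams.camera(n)[a:b,c:d,::-1];cv2.imwrite(f'pics/{n}5.png',cv2.resize(im,None,fx=6 if n=='side' else 3,fy=6 if n=='side' else 3))
"
```

```text
t 4.6 p [0.5159 0.2714 0.0996] F [0.9 1.9 3.1] yaw 93.97 w -0.002
clamp xyz mm -94.4 0.3 44.6
```

View pics/side5.png

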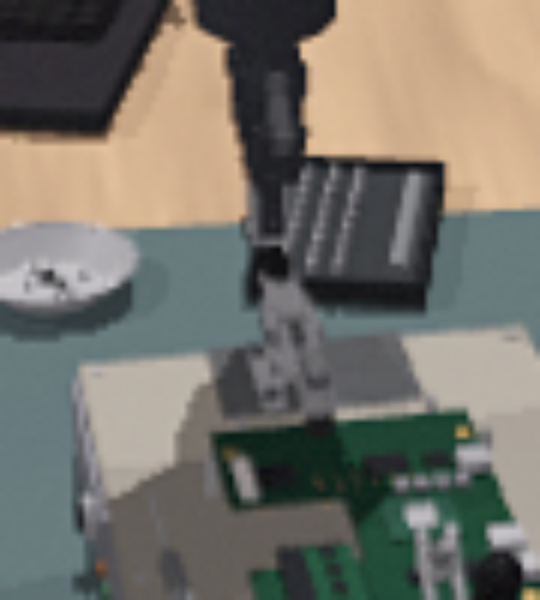

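move_arm --claw '[0,0,0,0]' --dp '[[0,0,0.02],[0,0,0],[0,0,0],[0,0,0]]' --turn '[[0,0,0],[0,0,0],[0,0,0],[0,0,0]]'

```text
clock: 5.03
position: [0.516, 0.2719, 0.0961]
ee_rot: [0.682, 0.731, 0.001, -0.0]
ft_force: [-0.7, 2.9, 7.5]
grip_width: 0.004
```

move_arm --claw '[0,0,0,0]' --dp '[[0,0,0.02],[0,0,0],[0,0,0],[0,0,0]]' --turn '[[0,0,0],[0,0,0],[0,0,0],[0,0,0]]'

```text
clock: 5.37
position: [0.516, 0.2724, 0.0925]
ee_rot: [0.682, 0.731, 0.001, -0.0]
ft_force: [-1.5, 3.8, 9.3]
grip_width: 0.001
```

```bash
python3 -c "
from h import *
cl('L')
im=cams.camera('side')[175:255,290,None] if 0 else cams.camera('side')[180:240,300:360,::-1];cv2.imwrite('pics/side6.png',cv2.resize(im,None,fx=10,fy=10,interpolation=cv2.INTER_CUBIC))
p=manip.get_obs()['position'];print(proj('side',[p,W('L',-103,43),W('L',-128,43),W('L',-48,43)])-[300,180])
"
```

```text
t 5.37 p [0.516  0.2724 0.0925] F [-1.5  3.8  9.3] yaw 94.0 w 0.001
clamp xyz mm -95.4 0.4 37.5
[[24.1922205  16.13145849]
 [23.67435647 13.55794831]
 [22.5405546  10.14219019]
 [26.27518188 21.39495073]]
```

View pics/side6.png

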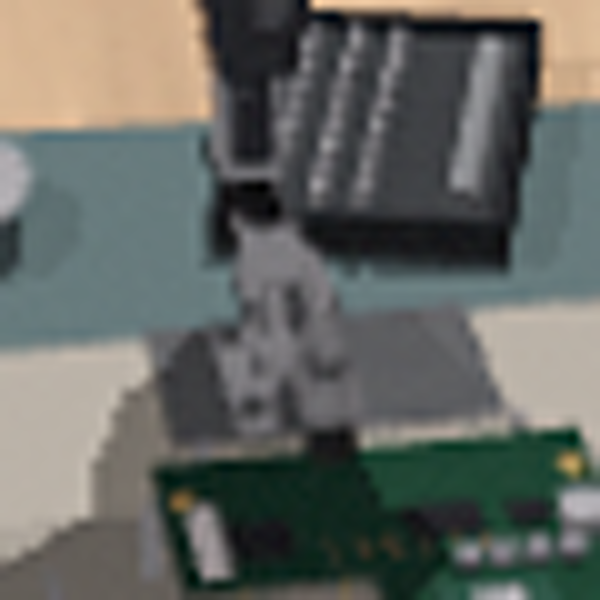

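```bash
python3 -c "
from h import *
im=cams.camera('top')[190:310,180:320,::-1];cv2.imwrite('pics/top6.png',cv2.resize(im,None,fx=5,fy=5,interpolation=cv2.INTER_CUBIC))
p=manip.get_obs()['position'];print((proj('top',[p,W('L',-103,43),W('L',-128,43),W('L',-48,43)])-[180,190])*5)
"
```

```text
[[143.51229266 322.05683552]
 [125.83460306 322.52962933]
 [ 74.64890292 327.9678398 ]
 [238.12560345 310.59920829]]
```

View pics/top6.png

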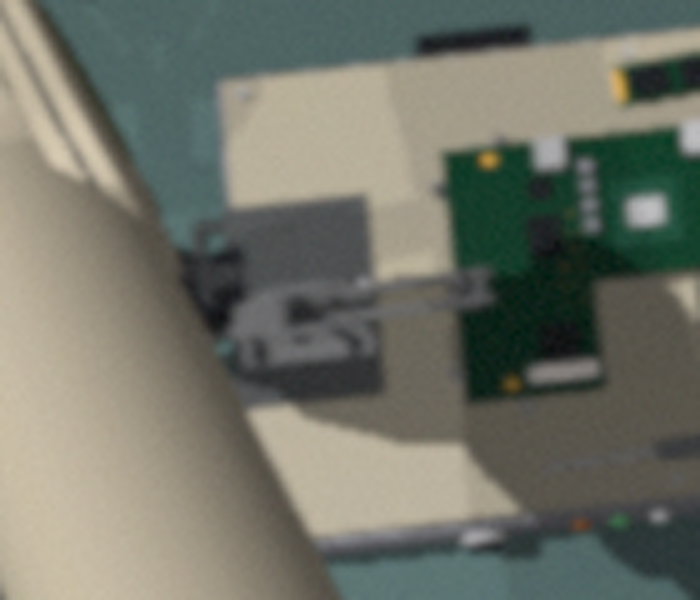

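```bash
python3 -c "
from h import *
p=manip.get_obs()['position']
a=C['L'][1]
for n,o,k in (('top',[180,190],5),('side',[300,180],10)):
  print(n,((proj(n,[W('L',75,27),W('L',0,30),W('L',-33,40),p-0*a,p+[0,0,.073]+.042*a,p+[0,0,.15]+.042*a,p+[.038,0,.073]+.042*a])-o)*k).round(0).tolist())
"
```

```text
top [[490.0, 291.0], [339.0, 305.0], [270.0, 309.0], [144.0, 322.0], [203.0, 283.0], [172.0, 247.0], [203.0, 203.0]]
side [[327.0, 454.0], [287.0, 323.0], [270.0, 245.0], [242.0, 161.0], [258.0, 12.0], [254.0, -220.0], [381.0, 5.0]]
```

move_arm --claw '[0,0,0]' --dp '[[0,0,0.015],[0,0,0],[0,0,0]]' --turn '[[0,0,0],[0,0,0],[0,0,0]]'

```text
clock: 5.72
position: [0.5159, 0.2728, 0.0895]
ee_rot: [0.682, 0.731, 0.002, -0.0]
ft_force: [-0.5, 5.0, 8.9]
grip_width: 0.003
```

move_arm --claw '[0,0,0]' --dp '[[0,0,0.015],[0,0,0],[0,0,0]]' --turn '[[0,0,0],[0,0,0],[0,0,0]]'

```text
clock: 5.97
position: [0.5159, 0.273, 0.0865]
ee_rot: [0.682, 0.732, 0.002, -0.001]
ft_force: [-2.2, 6.1, 8.8]
grip_width: 0.003
```

move_arm --claw '[0,0,0,0,0,0,0]' --dp '[[0,0,-0.1],[0,0,-0.15],[0,0,-0.15],[0,0,-0.15],[0,0,-0.15],[0,0,-0.1],[0,0,0]]' --turn '[[0,0,0],[0,0,0],[0,0,0],[0,0,0],[0,0,0],[0,0,0],[0,0,0]]'

```text
clock: 6.55
position: [0.5171, 0.2712, 0.2498]
ee_rot: [0.683, 0.731, 0.003, 0.001]
ft_force: [-0.3, 0.2, -0.4]
grip_width: -0.0
```

```bash
python3 -c "
from h import *
cl('L')
im=cams.camera('top')[190:310,180:320,::-1];cv2.imwrite('pics/top7.png',cv2.resize(im,None,fx=5,fy=5,interpolation=cv2.INTER_CUBIC))
im=cams.camera('side')[170:240,295:365,::-1];cv2.imwrite('pics/side7.png',cv2.resize(im,None,fx=8,fy=8,interpolation=cv2.INTER_CUBIC))
print((proj('side',[W('L',-103,43),W('L',-128,43),W('L',-48,43)])-[295,170])*8)
"
```

```text
t 6.55 p [0.5171 0.2712 0.2498] F [-0.3  0.2 -0.4] yaw 93.92 w -0.0
clamp xyz mm -94.1 1.4 194.8
[[229.39485176 188.46358647]
 [220.32443682 161.13752148]
 [250.20145501 251.15960581]]
```

View pics/side7.png

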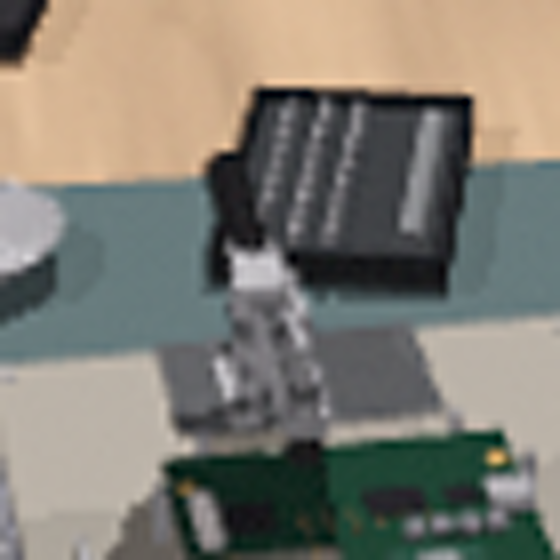

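View pics/top7.png

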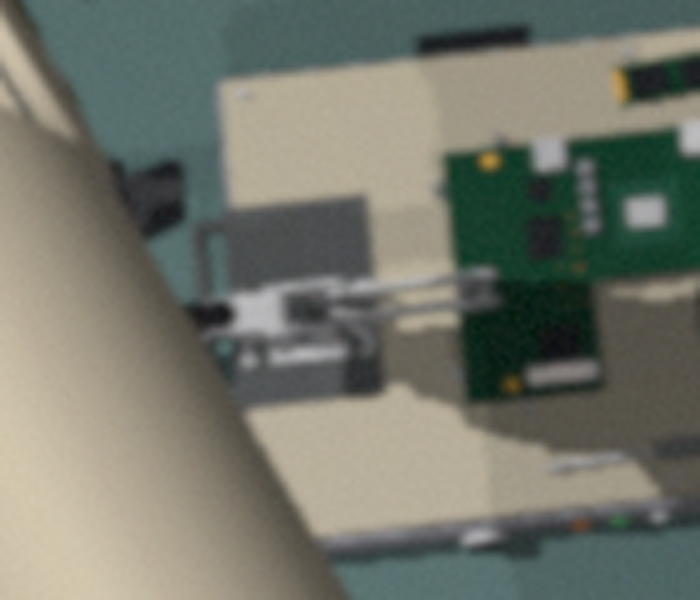

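```bash
python3 -c "
from h import *
o,a=C['L'];l=np.cross([0,0,1],a)
for off in(0,3):
 for q in ((229,160),(229,166),(256,240),(300,450)):
  c,d=ray('side',((q[0]+.5)/8+294.5,(q[1]+.5)/8+169.5)); s=((o+l*off/1e3-c)@l)/(d@l);X=c+s*d-o;print(off,q,(X@a*1e3).round(1),(X[2]*1e3).round(1), 'scale mm/px',s/510*1e3)
"
```

```text
0 (229, 160) -112.4 52.7 scale mm/px 3.2421578892392238
0 (229, 166) -112.8 49.9 scale mm/px 3.245311150093656
0 (256, 240) -41.1 53.0 scale mm/px 3.118642312148319
0 (300, 450) 62.4 18.3 scale mm/px 2.9763629392889883
3 (229, 160) -133.9 41.9 scale mm/px 3.289679380782822
3 (229, 166) -134.3 39.0 scale mm/px 3.2928788601325114
3 (256, 240) -61.6 42.2 scale mm/px 3.164353390796324
3 (300, 450) 43.5 7.0 scale mm/px 3.019988577238191
```

The left handle now lies level, with its free end at about (229,163) in the zoomed side view. That matches the predicted locked pose, and it stayed there after the fingers let go. The arm's foot is on the board. The extra push below 50 mm was only against the stop. Now the right clamp.

```bash
python3 -c "
from h import *
go(W('R',-22,200))"
```

```text
t 6.65 p [0.5157 0.2706 0.2453] F [ 0.  -0.4 -1.1] yaw 93.93 w 0.002
target [ 0.5642 -0.1559  0.255 ] tool shift /0.2: [-2.144  0.096 -0.048]
```

move_arm --claw '[0,0,0,0,0,0,0,0]' --dp '[[-0.13,0.005,-0.03],[-0.13,0.005,-0.02],[-0.13,0.005,0],[-0.13,0.005,0],[-0.13,0.005,0],[-0.13,0.005,0],[-0.13,0.005,0],[-0.13,0.005,0]]' --turn '[[0,0,0],[0,0,0],[0,0,0],[0,0,0],[0,0,0],[0,0,0],[0,0,0],[0,0,0]]'

```text
clock: 7.32
position: [0.537, 0.0623, 0.2534]
ee_rot: [0.682, 0.731, -0.001, -0.001]
ft_force: [-0.5, -0.2, -0.2]
grip_width: -0.003
```

move_arm --claw '[0,0,0,0,0,0,0,0]' --dp '[[-0.13,0.005,0],[-0.13,0.005,0],[-0.13,0.005,0],[-0.13,0.005,0],[-0.13,0.005,0],[-0.13,0.005,0],[-0.13,0.005,0],[0,0,0]]' --turn '[[0,0,0],[0,0,0],[0,0,0],[0,0,0],[0,0,0],[0,0,0],[0,0,0],[0,0,0]]'

```text
clock: 7.98
position: [0.5559, -0.1233, 0.2536]
ee_rot: [0.685, 0.729, -0.002, -0.0]
ft_force: [-0.4, -0.5, -0.0]
grip_width: 0.001
```

```bash
python3 -c "
from h import *
cl('R');go(W('R',-22,200))
im=cams.camera('side')[155:315,270:420,::-1];cv2.imwrite('pics/side8.png',cv2.resize(im,None,fx=3.7,fy=3.7,interpolation=cv2.INTER_CUBIC))
"
```

```text
t 7.98 p [ 0.5559 -0.1233  0.2536] F [-0.4 -0.5 -0. ] yaw 93.54 w 0.001
clamp xyz mm 11.1 6.0 198.6
t 7.98 p [ 0.5559 -0.1233  0.2536] F [-0.4 -0.5 -0. ] yaw 93.54 w 0.001
target [ 0.5642 -0.1559  0.255 ] tool shift /0.2: [-0.166  0.031 -0.007]
```

View pics/side8.png

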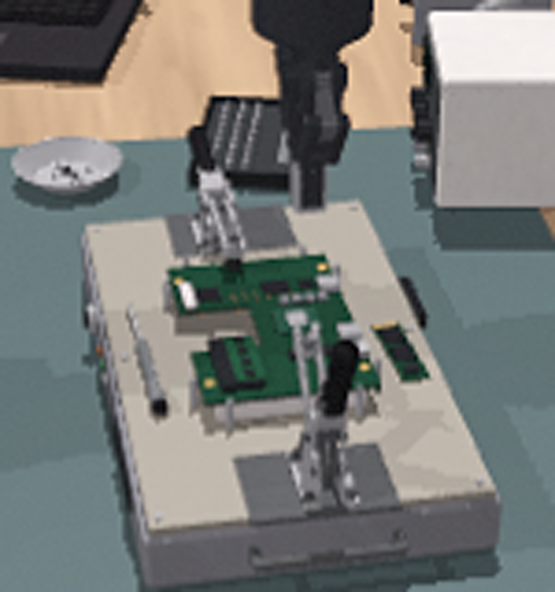

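The left clamp stays locked. The tool is now inboard of the right handle, at about (310,205), and the grip is at about (343,360). I'll move over and go down.

move_arm --claw '[0,0,0,0,0,0,0]' --dp '[[-0.08,0.015,0],[-0.08,0.015,0],[0,0,0.1],[0,0,0.1],[0,0,0.1],[0,0,0.03],[0,0,0]]' --turn '[[0,0,-0.01],[0,0,0],[0,0,0],[0,0,0],[0,0,0],[0,0,0],[0,0,0]]'

```text
clock: 8.62
position: [0.5644, -0.1474, 0.1868]
ee_rot: [0.679, 0.734, -0.001, -0.002]
ft_force: [-0.1, -0.4, 1.0]
grip_width: -0.0
```

```bash
python3 -c "
from h import *
cl('R');go(W('R',-48,130))
im=cams.camera('side')[155:315,270:420,::-1];cv2.imwrite('pics/side9.png',cv2.resize(im,None,fx=3.7,fy=3.7,interpolation=cv2.INTER_CUBIC))
im=cams.camera('top')[170:310,250:430,::-1];cv2.imwrite('pics/top9.png',cv2.resize(im,None,fx=4,fy=4,interpolation=cv2.INTER_CUBIC))
"
```

```text
t 8.62 p [ 0.5644 -0.1474  0.1868] F [-0.1 -0.4  1. ] yaw 94.46 w -0.0
clamp xyz mm -13.5 -0.8 131.8
t 8.62 p [ 0.5644 -0.1474  0.1868] F [-0.1 -0.4  1. ] yaw 94.46 w -0.0
target [ 0.5661 -0.1819  0.185 ] tool shift /0.2: [-0.173 -0.005  0.009]
```

View pics/side9.png

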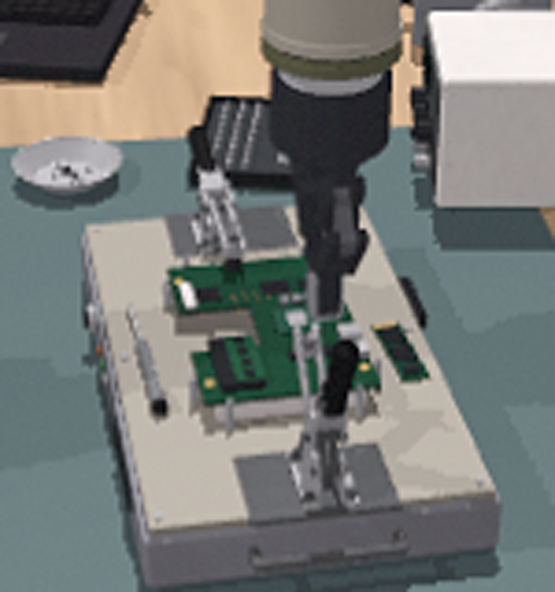

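View pics/top9.png

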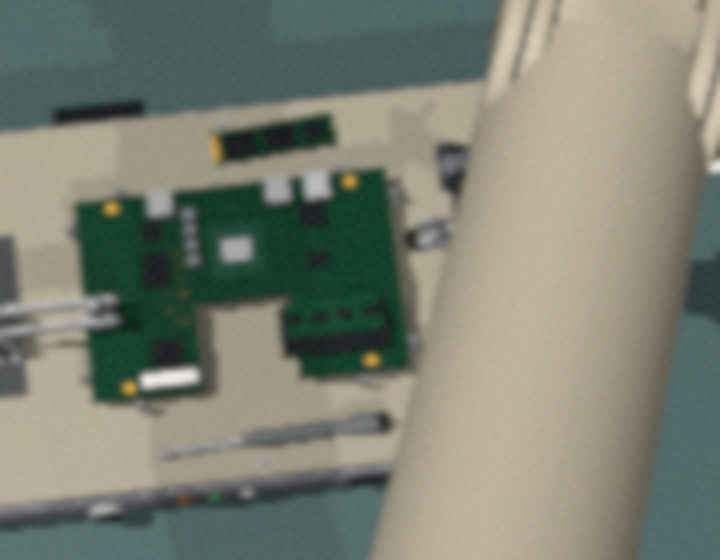

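The finger is inboard of the handle, at about (325,312) in the side view. Now I'll push outward and then down along the arc.

move_arm --claw '[0,0,0,0,0,0]' --dp '[[-0.06,0,0],[-0.06,0,0],[-0.05,0,0.01],[-0.05,0,0.035],[-0.03,0,0.03],[0,0,0]]' --turn '[[0,0,0],[0,0,0],[0,0,0],[0,0,0],[0,0,0],[0,0,0]]'

```text
clock: 9.22
position: [0.5686, -0.2006, 0.1726]
ee_rot: [0.68, 0.733, -0.001, -0.001]
ft_force: [-0.1, -0.8, -0.7]
grip_width: 0.001
```

```bash
python3 -c "
from h import *
cl('R');go(W('R',-68,109))
im=cams.camera('side')[155:315,270:420,::-1];cv2.imwrite('pics/side10.png',cv2.resize(im,None,fx=3.7,fy=3.7,interpolation=cv2.INTER_CUBIC))
"
```

```text
t 9.22 p [ 0.5686 -0.2006  0.1726] F [-0.1 -0.8 -0.7] yaw 94.25 w 0.001
clamp xyz mm -66.8 -1.2 117.6
t 9.22 p [ 0.5686 -0.2006  0.1726] F [-0.1 -0.8 -0.7] yaw 94.25 w 0.001
target [ 0.5674 -0.2018  0.164 ] tool shift /0.2: [-0.006 -0.006  0.043]
```

View pics/side10.png

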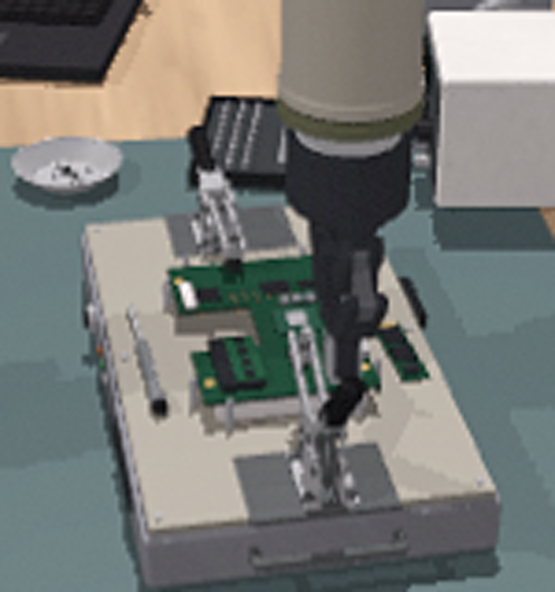

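move_arm --claw '[0,0,0,0,0,0]' --dp '[[-0.01,-0.005,0.04],[-0.02,0,0.04],[-0.025,0,0.055],[-0.015,0,0.035],[-0.02,0,0.04],[0,0,0]]' --turn '[[0,0,0],[0,0,0],[0,0,0],[0,0,0],[0,0,0],[0,0,0]]'

```text
clock: 9.77
position: [0.5691, -0.2168, 0.1301]
ee_rot: [0.68, 0.734, -0.001, -0.001]
ft_force: [0.6, 1.5, 0.7]
grip_width: 0.002
```

move_arm --claw '[0,0,0,0,0,0]' --dp '[[-0.02,0,0.04],[-0.01,0,0.03],[-0.01,0,0.02],[0,0,0.01],[0,0,0],[0,0,0]]' --turn '[[0,0,0],[0,0,0],[0,0,0],[0,0,0],[0,0,0],[0,0,0]]'

```text
clock: 10.27
position: [0.5706, -0.2245, 0.1123]
ee_rot: [0.679, 0.734, 0.0, -0.0]
ft_force: [0.7, -0.7, -0.4]
grip_width: 0.0
```

```bash
python3 -c "
from h import *
cl('R')
im=cams.camera('side')[155:315,270:420,::-1];cv2.imwrite('pics/side11.png',cv2.resize(im,None,fx=3.7,fy=3.7,interpolation=cv2.INTER_CUBIC))
"
```

```text
t 10.27 p [ 0.5706 -0.2245  0.1123] F [ 0.7 -0.7 -0.4] yaw 94.39 w 0.0
clamp xyz mm -90.9 -1.6 57.3
```

View pics/side11.png

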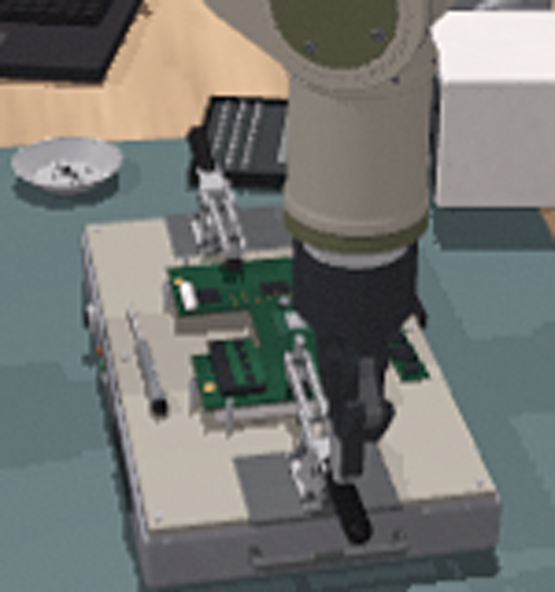

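move_arm --claw '[0,0,0,0]' --dp '[[0,0,0.02],[0,0,0.02],[0,0,0],[0,0,0]]' --turn '[[0,0,0],[0,0,0],[0,0,0],[0,0,0]]'

```text
clock: 10.65
position: [0.5704, -0.2244, 0.1039]
ee_rot: [0.679, 0.734, -0.0, -0.0]
ft_force: [0.4, -0.2, -0.6]
grip_width: -0.001
```

move_arm --claw '[0,0,0,0]' --dp '[[0,0,0.015],[0,0,0.01],[0,0,0],[0,0,0]]' --turn '[[0,0,0],[0,0,0],[0,0,0],[0,0,0]]'

```text
clock: 10.98
position: [0.5709, -0.2248, 0.0995]
ee_rot: [0.68, 0.734, 0.0, 0.0]
ft_force: [0.8, -1.2, 2.7]
grip_width: -0.002
```

move_arm --claw '[0,0,0,0,0,0,0]' --dp '[[0,0,-0.1],[0,0,-0.15],[0,0,-0.15],[0,0,-0.15],[0,0,-0.15],[0,0,-0.1],[0,0,0]]' --turn '[[0,0,0],[0,0,0],[0,0,0],[0,0,0],[0,0,0],[0,0,0],[0,0,0]]'

```text
clock: 11.57
position: [0.572, -0.2252, 0.264]
ee_rot: [0.679, 0.734, 0.002, 0.003]
ft_force: [0.5, -1.5, -0.5]
grip_width: 0.0
```

```bash
python3 -c "
from h import *
cl('R')
im=cams.camera('side')[155:315,270:420,::-1];cv2.imwrite('pics/side12.png',cv2.resize(im,None,fx=3.7,fy=3.7,interpolation=cv2.INTER_CUBIC))
print(((proj('side',[W('R',-103,43),W('R',-128,43),W('R',-48,43),W('L',-128,43),W('L',-48,43)])-[270,155])*3.7).round())
"
```

```text
t 11.57 p [ 0.572  -0.2252  0.264 ] F [ 0.5 -1.5 -0.5] yaw 94.4 w 0.0
clamp xyz mm -91.6 -2.9 209.0
[[347. 502.]
 [356. 526.]
 [330. 452.]
 [194. 130.]
 [208. 172.]]
```

View pics/side12.png

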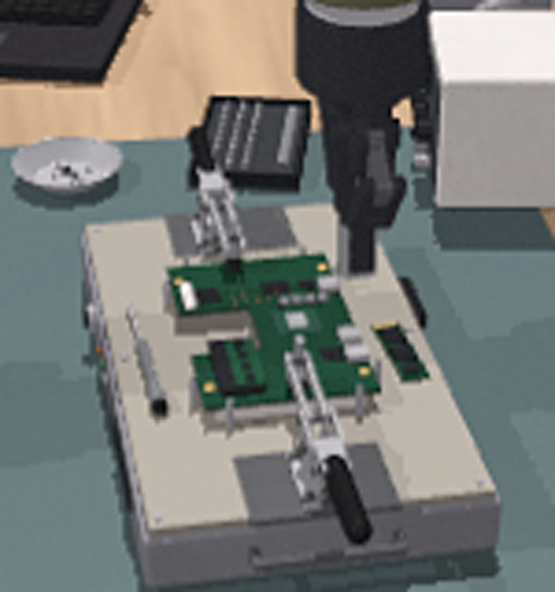

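move_arm --claw '[0,0,0,0,0,0,0,0]' --dp '[[0,0,-0.15],[-0.13,-0.08,-0.05],[-0.15,-0.08,0],[-0.15,-0.08,0],[-0.15,-0.08,0],[-0.15,-0.08,0],[-0.15,-0.08,0],[-0.15,-0.08,0]]' --turn '[[0,0,0],[0,0,0],[0,0,0],[0,0,0],[0,0,0],[0,0,0],[0,0,0],[0,0,0]]'

```text
clock: 12.28
position: [0.4737, -0.4393, 0.2978]
ee_rot: [0.679, 0.734, 0.0, -0.001]
ft_force: [0.5, -1.0, 0.3]
grip_width: -0.0
```

move_arm --claw '[0,0,0,0,0]' --dp '[[-0.13,-0.13,0],[-0.13,-0.13,0],[-0.13,-0.13,0],[0,0,0],[0,0,0]]' --turn '[[0,0,0],[0,0,0],[0,0,0],[0,0,0],[0,0,0]]'

```text
clock: 12.7
position: [0.408, -0.5149, 0.2971]
ee_rot: [0.681, 0.732, 0.0, -0.002]
ft_force: [1.1, 0.7, -0.9]
grip_width: -0.003
```

```bash
python3 -c "
from h import *
cl('R')
im=cams.camera('side');cv2.imwrite('pics/side13f.png',im[:,:,::-1]);im=im[155:315,280:420,::-1];cv2.imwrite('pics/side13.png',cv2.resize(im,None,fx=3.7,fy=3.7,interpolation=cv2.INTER_CUBIC))
im=cams.camera('top');cv2.imwrite('pics/top13f.png',im[:,:,::-1]);im=im[170:310,190:425,::-1];cv2.imwrite('pics/top13.png',cv2.resize(im,None,fx=3.4,fy=3.4,interpolation=cv2.INTER_CUBIC))
"
```

```text
t 12.7 p [ 0.408  -0.5149  0.2971] F [ 1.1  0.7 -0.9] yaw 94.1 w -0.003
clamp xyz mm -369.2 180.9 242.1
```

View pics/side13.png

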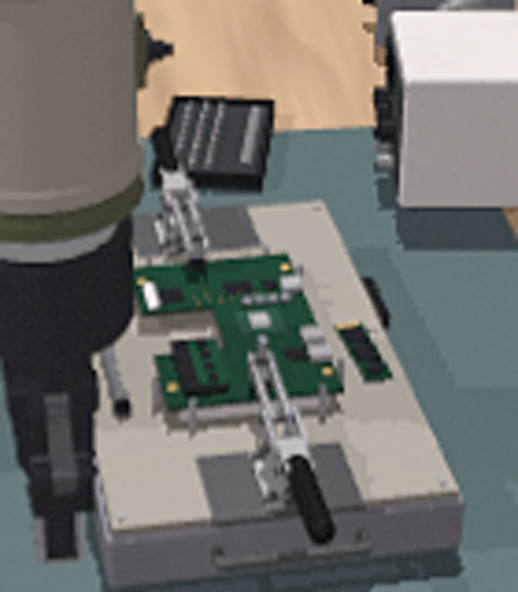

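View pics/top13.png

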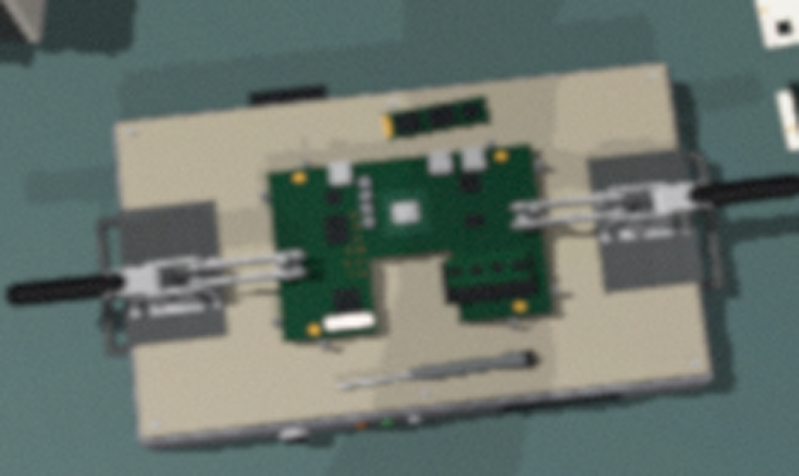

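View pics/top13f.png

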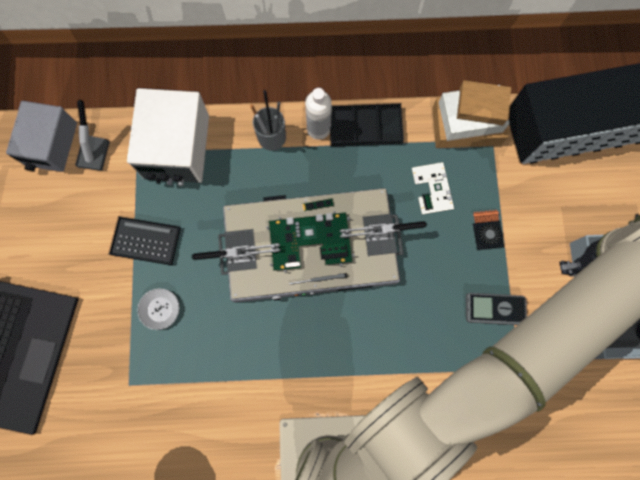

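```bash
python3 -c "
from h import *
im=cv2.imread('pics/top13f.png')[210:270,395:435];cv2.imwrite('pics/top13r.png',cv2.resize(im,None,fx=10,fy=10,interpolation=cv2.INTER_CUBIC))
for s,a in dict(L=[(T(12,294),S(162,133)),(T(122,284),S(173,175))],R=[((424.5,226.3),S(321,533)),(T(695,196),S(301,462))]).items():
  for p,q in a:
    X,e=tri(p,q);d=(X-C[s][0])*1e3;print(s,'x',(d@C[s][1]).round(1),'z',d[2].round(1),'err',round(e*1e3,1))
"
```

```text
L x -133.4 z 38.1 err 3.4
L x -54.1 z 37.6 err 2.1
R x -130.5 z 39.7 err 5.8
R x -54.6 z 39.9 err 3.4
```

View pics/top13r.png

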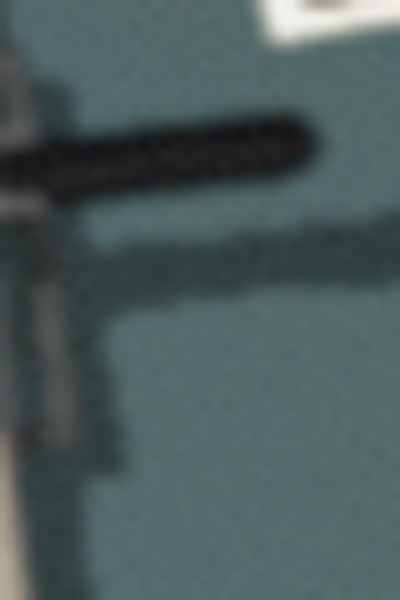

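Both handles triangulate as level, at z of about 38–40 mm and x of about -54 to -132 mm, symmetric and still that way after release. The screwdriver end at (535,358), the SSD at (440,118) and the board are where they were in the first picture. The robot is clear, so I'll hand in.

```bash
python3 -c "
from workcell import manip
print(manip.hand_in())"
```

```text
the job is handed in; nothing more can be done
None
```

I pushed both toggle clamps shut with the closed fingertips, left first and then right, and handed the job in at about 12.8 s of the 48 s allowed. By my checks both are locked.

- **Handles:** With the robot well clear, both handles lie level and symmetric. Triangulated from both views, they stand about 38–40 mm above the plate, against 43 mm nominal. The views disagreed by 2–6 mm, so that difference is within the error. Neither handle sprang back when released.
- **Board and loose items:** Both feet are on the board, and the board is still in its nest. The screwdriver, SSD card and other items look unmoved compared with the first picture. I did not measure the board's 3.5 mm drop directly, because the cameras cannot resolve it; I infer it from the handles being locked.
- **Overtravel on the left:** I pushed the left handle about 13 mm further after first feeling resistance, at up to about 11 N. I believe it had already snapped and was only leaning on its stop. It lay in the locked position after release.
- **Contact height:** On both sides the fingertip met resistance about 7 mm lower than the geometry predicts. I did not find out why.

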